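Set the soak timer

ROBOT

A 6-joint arm with a two-finger parallel gripper is mounted at the origin on the work surface; the furniture and walls round the work are solid. World frame = base frame: x ahead of the robot, y to its left, z up, the work surface at z = 0. Lengths are in mm, angles in rad, forces in N, time in s.
With the tool pointing down it reaches from about 350 to 875 mm from the base axis. Payload 4.2 kg.
Tool frame: the origin (TCP) lies midway between the tips of the shut fingers; the grasp point (between the pads) lies 19 mm behind it (tcp_to_grasp is the distance from the TCP to the grasp point, in mm); z points along the fingers, y is the line along which they close (so a half turn about z gives the same grasp; the last joint's range is limited). The gripper opens to 85 mm and grips with 20 to 120 N. Pads are 22 mm wide; open, the fingers measure 114 mm over their backs; the gripper's body (76 mm by 85 mm) begins 54 mm behind the grasp point. The pads swing forward as they close: fully open they stand 13 mm farther back than shut.
Start: joints at [1.544, 0.385, 0.008, 0, -1.194, -0.259], TCP at [176.171, 599.636, 231.312] pointing down, gripper open.
Joint ranges: [-3.14, 3.14], [-1.21, 2.06], [-1.07, 1.41], [-3.16, 2.05], [-2.99, -0.16], [-3.1, 3.1]. Speed limits (rad/s): [2.79, 2.79, 3.14, 3.14, 3.14, 3.14].

INTERFACE

Orientations are given as a unit quaternion [x, y, z, w].
In Python, from bench import read_state, get_image, job_done, tcp_to_grasp gives the robot as it stands.
- The arm moves only by the tool jog_arm, never from a script. Its argument "plan" is a list of rows, each a list of 3 entries, a list of its own where there are three numbers: the finger opening in mm, from 0 to 85.4, then the shift along the tool's x, y, z as a fraction of full scale, then the turn, a rotation vector about the tool's x, y, z as a fraction of full scale. A call has 1 to 10 rows; each row is the pose to reach, as a shift and turn from the pose commanded when the call began, along the tool's axes at that moment; what a row does not reach only later rows make up. Full scale, the value 1, is 0.1 m for a shift and 60 degrees for a turn. A row lasts 1/8 s, in which the tool goes at most 62.5 mm and 10.7 degrees, less where a joint would pass 70% of its speed; a pose out of reach is approached as far as the arm can. A call with a number of a shift or a turn outside -1 to 1 is refused whole. A call with a gripper value outside its range is refused whole. The fingers move at their own pace and stop on an object; the grip force is fixed at half the most. Time passes only in rows, so rows that repeat a pose let the fingers close. It gives the time, the measured TCP pose, the force, the opening and the grip force at its end, in the units of the state.
- read_state(): the state, without advancing time (a new reading comes with each control period).
- get_image(name): name is "scene" or "top" or "wrist"; returns a dict with "img" (384x512x3 uint8, red, green, blue), "range_z" (384x512 float32, mm along the optical axis (not along the pixel's ray), 0 where there is no reading), "intrinsics" (3x3 intrinsics, pixels), "extrinsics" (4x4, takes a point from camera to world coordinates); the wrist camera has in their place "tool_from_camera" (4x4, takes a point from camera to tool coordinates, whose origin is the TCP and whose axes are the flange's). Camera axes: x right, y down, z forward; pixel columns grow to the right and rows downward; lengths in mm; the calibration is good to about 2 mm. A picture is of the moment at which its call begins: read the wrist's pose just before it.
- job_done(): hands the job in; it is judged then, once.
The state is a dict: "clock": time; "joints": joint angles; "joint_vel": joint speeds; "joint_efforts": joint torques, N m; "position": TCP position; "ee_rot": TCP orientation; "contact_force": force on the tool from outside, world axes, zero at the start; "wrist_torque": the same for the moment, N m; "gripper_width": finger opening in mm; "grasp_force": force on a finger pad.
Only numpy, scipy, OpenCV 4.12 (cv2) and the standard library are available. Lean on these libraries where they do the work, as an engineer would, in place of code of your own. Each camera call takes 0.05 s, during which the arm holds its last target. There are 200 camera calls.

TASK

The succulent cuttings need a ten-minute soak. On the yellow timer, twist the dial clockwise until its pointer is clearly past the red top mark to wind the bell, then turn it back to the green ten-minute mark and let go. The blue timer is in use: leave its dial as it is.

Things in the scene. Friction and masses are not known exactly. Their poses are not given: they have to be found in the camera images.
- yellow_timer: Round clockwork bell timer, bright yellow case 90 mm across, white face 31 mm above the table, black bar-shaped twist grip upright in the middle. A suction foot holds it fast. Origin: centre of its underside; z up; x points to the zero mark on the face.
- yellow_timer_dial (a joint): Dial of the yellow timer, in rad clockwise (from above) from the zero mark. Marks at 0, 0.3, 0.6, 0.9, 1.2 are 0, 5, 10, 15, 20 minutes: broad green mark at 0.6 = ten minutes, broad red mark at 1.2 = top mark; firm stop at 1.55. Starts between 0 and 0.25. Turns easily (0.04 N m friction), stays where left.
- yellow_timer_grip (a point): Grip point on the yellow dial's vertical axis, 56 mm above the table. The black grip is a bar 46 mm long, 14 mm thick, top 72 mm above the table; below it a 48 mm wide plate (top at 34 mm) turns with it, so fingertips may go 19 mm below this point. x along the bar to the end with the white pointer, y across its thickness, z up; turns with the dial.
- blue_timer_pointer (a point): White pointer tip, 28 mm from the turning axis and 34 mm above the table, on the dial of the blue timer: the same kind of timer with a bright blue case, in use for something else. x points from its turning axis outward along its grip.

How it is judged (in metres and radians):
On the way:
1. the yellow timer's pointer has been turned past the red top mark (value of joint yellow_timer_dial above 1.2 rad), for 0.05 s.
At the end, for the whole second after the job is handed in: The yellow timer's dial rests at the green ten-minute mark: 0.6 rad, give or take 0.18 rad (10 degrees) (value of joint yellow_timer_dial between 0.42 and 0.78 rad and velocity of joint yellow_timer_dial between -0.05 and 0.05 rad/s); the robot touches nothing.
It fails at once if the blue timer's dial is turned (its pointer tip moved by more than 6 mm) (distance of blue_timer_pointer from where it was at the start of the episode above 0.006 m).
It also fails if it takes over 32 s, if anything falls off the work surface, if the arm or the gripper's body presses on something with over 40 N, if the wrist force passes 120 N, or if a joint passes its speed limit or range.

## Working session

There is one attempt and no reset: what is moved stays moved. The work goes in short steps, Python scripts to look and compute and a tool call to move; the robot and the scene stay as the last step left them, time stands still between calls to the robot, and variables do not carry over. Pictures are saved under pics/ and viewed, at most 10 in all, crops included, and the job is handed in when it is done.

Besides the shell and the picture viewer there is one more tool, called as name([rows], argument=value, ...), one row to a line, values as JSON. jog_arm: Moves the arm, as the interface text tells. Its arguments: {"type":"object","properties":{"plan":{"type":"array"}},"required":["plan"]}

```bash
mkdir -p pics; python3 - <<'E'
from bench import *
import cv2,numpy as np
s=read_state();print(s,tcp_to_grasp if not callable(tcp_to_grasp) else tcp_to_grasp())
for n in ("top","scene"):
    d=get_image(n);cv2.imwrite(f"pics/{n}0.png",d["img"][:,:,::-1]);np.savez(f"{n}0.npz",**d)
    print(n,d["intrinsics"].round(1).tolist(),d["extrinsics"].round(2).tolist())
E
```

```text
{'clock': 0.0, 'joints': array([ 1.54360929e+00,  3.85545871e-01,  6.61889015e-03, -5.03698281e-04,
       -1.19399687e+00, -2.58637165e-01]), 'joint_vel': array([-0.00022237,  0.00041461, -0.00020005,  0.00259381, -0.00082244,
       -0.00167574]), 'joint_efforts': array([-2.47040307e-04, -3.92291844e+01,  1.88406962e+01,  4.18628007e+00,
       -4.55636153e-03, -6.92486452e-06]), 'position': array([176.01109786, 599.09114587, 230.22462262]), 'ee_rot': array([ 9.89791610e-01, -1.42518011e-01, -1.09687551e-04,  1.08367454e-03]), 'contact_force': array([ 0.08062471, -0.09404953,  0.01799913]), 'wrist_torque': array([-0.04166872, -0.05804318,  0.01747016]), 'grasp_force': 0.0, 'gripper_width': 85.50359480178028} 18.700000000000003
top [[438.0, 0.0, 254.9], [0.0, 438.0, 189.5], [0.0, 0.0, 1.0]] [[-0.0, -0.99, 0.17, 342.1], [-1.0, -0.0, -0.01, -41.98], [0.01, -0.17, -0.99, 910.59], [0.0, 0.0, 0.0, 1.0]]
scene [[499.3, 0.0, 263.6], [0.0, 499.3, 199.2], [0.0, 0.0, 1.0]] [[-0.69, -0.47, 0.55, 48.81], [-0.72, 0.46, -0.52, 428.33], [-0.01, -0.76, -0.65, 641.45], [0.0, 0.0, 0.0, 1.0]]
```

View pics/top0.png

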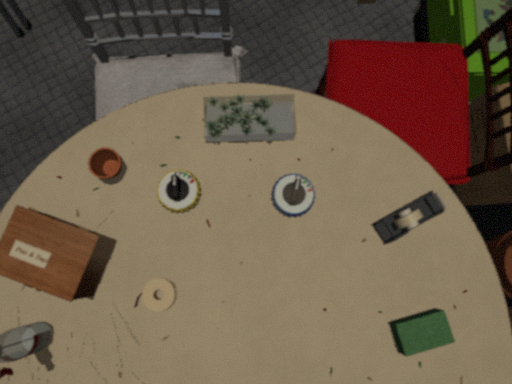

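View pics/scene0.png

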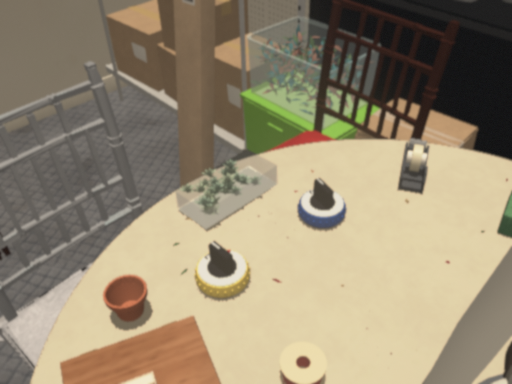

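The top view shows the yellow timer at about (179,191) and the blue one at (293,195). The scene view shows them at (222,270) and (322,207). Next I'll measure the yellow timer's axis and zero mark.

```bash
cat > h.py <<'E'
import numpy as np,cv2
def ray(K,T,uv,z):
    uv=np.atleast_2d(uv).astype(float)
    d=np.c_[(uv[:,0]-K[0,2])/K[0,0],(uv[:,1]-K[1,2])/K[1,1],np.ones(len(uv))]@T[:3,:3].T
    o=T[:3,3]; return o+d*((z-o[2])/d[:,2])[:,None]
E
python3 - <<'E'
from h import *
ims=[]
for n,c in (("top",(179,191)),("scene",(222,270))):
    d=np.load(f"{n}0.npz");K,T,im=d["intrinsics"],d["extrinsics"],d["img"]
    x,y=c;R=40
    cr=im[y-R:y+R,x-R:x+R];ims.append(cv2.resize(cr[:,:,::-1],(400,400),interpolation=cv2.INTER_CUBIC))
    hsv=cv2.cvtColor(cr,cv2.COLOR_RGB2HSV)
    yel=cv2.inRange(hsv,(20,140,60),(33,255,255))
    p=np.argwhere(yel)[:,::-1]+[x-R,y-R]
    hull=cv2.convexHull(p.astype(np.float32))
    e=cv2.fitEllipse(hull);print(n,len(p),e)
    for z in (15,25,31):
        w=ray(K,T,hull[:,0],z)[:,:2]
        c2=cv2.minEnclosingCircle(w.astype(np.float32));print(z,c2,ray(K,T,e[0],z))
    for nm,lo,hi in (("green",(36,70,50),(85,255,255)),("red",(0,90,60),(12,255,255)),("red2",(170,90,60),(180,255,255))):
        m=cv2.inRange(hsv,lo,hi);q=np.argwhere(m)[:,::-1]+[x-R,y-R]
        if len(q):print(nm,len(q),q.mean(0),ray(K,T,q.mean(0),31))
cv2.imwrite("pics/crop.png",np.hstack(ims))
E
```

```text
top 108 ((178.0353240966797, 190.34703063964844), (41.673397064208984, 43.049522399902344), 106.84112548828125)
15 ((491.02520751953125, 105.56969451904297), 43.36414337158203) [[492.36156356 107.22613262  15.        ]]
25 ((489.3623352050781, 103.92205810546875), 42.87993240356445) [[490.68382636 105.5601033   25.        ]]
31 ((488.3646240234375, 102.9335708618164), 42.589439392089844) [[489.67718403 104.56048572  31.        ]]
green 10 [177.9 171.2] [[529.43657451 105.9845716   31.        ]]
red 22 [200.59090909 203.63636364] [[462.47207122  58.2178088   31.        ]]
scene 199 ((221.55184936523438, 277.08831787109375), (32.32085037231445, 49.340545654296875), 83.90898895263672)
15 ((483.98846435546875, 111.81867980957031), 40.84608840942383) [[483.50241265 113.10303957  15.        ]]
25 ((477.0417785644531, 116.87105560302734), 40.19405746459961) [[476.56350083 118.13491391  25.        ]]
31 ((472.873779296875, 119.90248107910156), 39.8028450012207) [[472.40015374 121.15403851  31.        ]]
red 7 [228.         250.71428571] [[508.67877852  76.49524991  31.        ]]
```

View pics/crop.png

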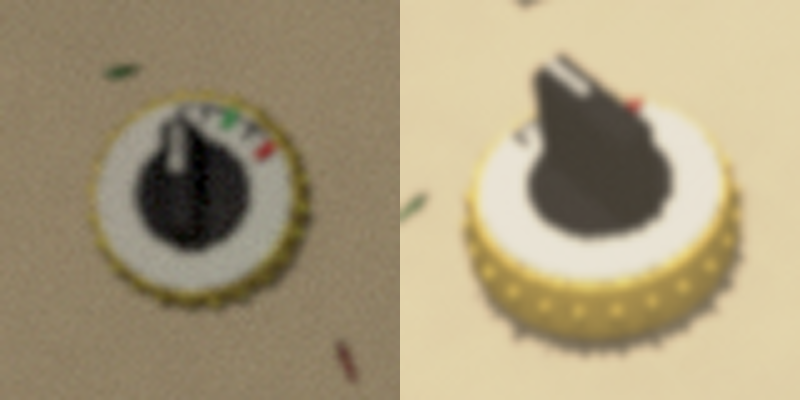

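```bash
python3 - <<'E'
from h import *
d=np.load("top0.npz");K,T,z=d["intrinsics"],d["extrinsics"],d["range_z"]
v,u=np.mgrid[:384,:512]
P=np.stack([(u-K[0,2])/K[0,0]*z,(v-K[1,2])/K[1,1]*z,z],-1)@T[:3,:3].T+T[:3,3]
for n,(a,b,c,e) in dict(box=(5,95,210,295),pot=(85,125,145,185),yel=(155,205,165,215)).items():
    q=P[c:e,a:b].reshape(-1,3);q=q[q[:,2]>12]
    print(n,len(q),np.percentile(q,[2,50,98],axis=0).round().tolist())
# bar top
q=P[165:215,155:205].reshape(-1,3);q=q[q[:,2]>58]
if len(q)>5:
    c,(w,h),a=cv2.minAreaRect(q[:,:2].astype(np.float32));print(len(q),c,w,h,a,q.mean(0))
# obstacles above 120 in y 0..700,x 150..600
q=P.reshape(-1,3);m=(q[:,2]>100)&(q[:,0]>100)&(q[:,0]<650)&(q[:,1]>0)&(q[:,1]<600);print(m.sum(), q[m].max(0) if m.any() else '')
a=-2*0.1430
ya=a;tx=np.array([np.cos(ya),np.sin(ya)]);ty=np.array([np.sin(ya),-np.cos(ya)])
D=np.array([430,105])-[176,600];print("shift tool x,y",D@tx,D@ty)
E
```

```text
box 6494 [[294.0, 245.0, 48.0], [360.0, 317.0, 117.0], [433.0, 392.0, 120.0]]
pot 589 [[513.0, 221.0, 13.0], [551.0, 265.0, 40.0], [573.0, 282.0, 51.0]]
yel 1489 [[449.0, 65.0, 16.0], [488.0, 101.0, 30.0], [530.0, 145.0, 73.0]]
205 (419.1072082519531, 45.70921325683594) 230.5965576171875 36.0789909362793 39.821014404296875 [480.53067117  95.60701098 126.82824155]
7265 [448.26796605 407.32712378 191.53636664]
shift tool x,y 383.33042516083395 403.23539669281803
```

jog_arm([
  [85, [0.44, 0.385, 0], [0, 0, 0]],
  [85, [0.88, 0.77, 0], [0, 0, 0]],
  [85, [0.88, 0.77, 0], [0, 0, 0]],
])

```text
clock: 0.48
position: [240.2, 497.7, 231.4]
ee_rot: [0.99, -0.144, -0.0, 0.001]
contact_force: [0.2, -0.1, 1.2]
gripper_width: 84.9
grasp_force: 0.0
```

jog_arm([
  [85, [0.44, 0.385, 0], [0, 0, 0]],
  [85, [0.88, 0.77, 0], [0, 0, 0]],
  [85, [0.88, 0.77, 0], [0, 0, 0]],
])

```text
clock: 0.85
position: [302.5, 399.9, 231.3]
ee_rot: [0.99, -0.144, -0.0, 0.0]
contact_force: [-0.7, 1.4, -0.2]
gripper_width: 85.0
grasp_force: 0.0
```

jog_arm([
  [85, [0.44, 0.385, 0], [0, 0, 0]],
  [85, [0.88, 0.77, 0], [0, 0, 0]],
  [85, [0.88, 0.77, 0], [0, 0, 0]],
])

```text
clock: 1.23
position: [365.3, 302.1, 231.2]
ee_rot: [0.99, -0.144, -0.0, 0.0]
contact_force: [0.4, 0.4, -0.2]
gripper_width: 85.0
grasp_force: 0.0
```

jog_arm([
  [85, [0.44, 0.385, 0], [0, 0, 0]],
  [85, [0.88, 0.77, 0], [0, 0, 0]],
  [85, [0.88, 0.77, 0], [0, 0, 0]],
])

```text
clock: 1.6
position: [428.3, 203.9, 231.0]
ee_rot: [0.99, -0.144, -0.0, 0.0]
contact_force: [-0.4, 0.5, 0.5]
gripper_width: 85.1
grasp_force: 0.0
```

jog_arm([
  [85, [0.44, 0.385, 0], [0, 0, -0.13]],
  [85, [0.87, 0.77, 0], [0, 0, -0.27]],
  [85, [0.87, 0.77, 0], [0, 0, -0.27]],
  [85, [0.87, 0.77, 0], [0, 0, -0.27]],
])

```text
clock: 2.1
position: [488.8, 107.9, 231.0]
ee_rot: [1.0, -0.001, -0.0, -0.0]
contact_force: [0.8, 1.1, -1.0]
gripper_width: 84.8
grasp_force: 0.0
```

```bash
python3 - <<'E'
from bench import *
import cv2,numpy as np
s=read_state();d=get_image("wrist")
np.savez("w0.npz",pos=s["position"],q=s["ee_rot"],**d);print(s["position"],s["ee_rot"],s["joints"],d["tool_from_camera"].round(2).tolist(),d["intrinsics"].tolist())
cv2.imwrite("pics/w0.png",d["img"][:,:,::-1])
E
```

```text
[488.81734006 107.8973018  230.98524528] [ 9.99999152e-01 -1.28439383e-03 -2.05837867e-04 -6.59065626e-05] [ 5.41957330e-01  1.72790617e-01 -2.90104417e-01 -3.63885694e-04
 -1.10818559e+00  1.02643265e+00] [[-0.0, -0.96, -0.27, 67.07], [1.0, -0.0, 0.0, -0.72], [-0.0, -0.27, 0.96, -142.71], [0.0, 0.0, 0.0, 1.0]] [[300.2447393957702, 0.0, 258.721151359916], [0.0, 300.2447393957702, 191.83276378216667], [0.0, 0.0, 1.0]]
```

View pics/w0.png

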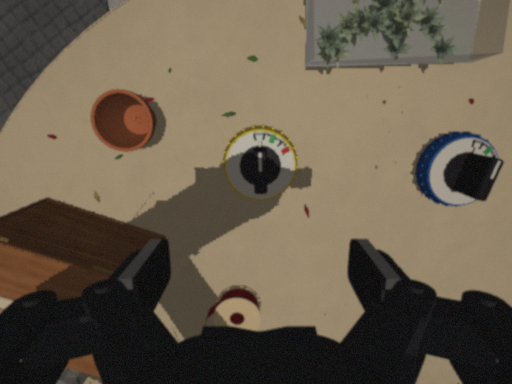

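The wrist view shows the yellow timer at about (260,162), with the bar nearly along image-vertical (world x) and the marks at upper right. The blue timer is at (460,170). I'll compute the axis, bar angle and mark angles.

```bash
cat >> h.py <<'E'
from scipy.spatial.transform import Rotation as Ro
def wT(d):
    T=np.eye(4);T[:3,:3]=Ro.from_quat(d["q"]).as_matrix();T[:3,3]=d["pos"];return T@d["tool_from_camera"]
def meas(f,box,crop=None):
    d=np.load(f);K,T,im=d["intrinsics"],wT(d),d["img"];x0,x1,y0,y1=box;o=[x0,y0]
    cr=im[y0:y1,x0:x1];hsv=cv2.cvtColor(cr,cv2.COLOR_RGB2HSV)
    px=lambda m:np.argwhere(m>0)[:,::-1]+o
    white=cv2.inRange(hsv,(0,0,130),(180,60,255))
    cn,_=cv2.findContours(white,cv2.RETR_EXTERNAL,cv2.CHAIN_APPROX_NONE)
    c=max(cn,key=cv2.contourArea);w=ray(K,T,cv2.convexHull(c)[:,0]+o,31)
    e=cv2.fitEllipse(w[:,:2].astype(np.float32));print("face",e);C=np.array(e[0])
    for n,lo,hi in (("green",(36,90,50),(85,255,255)),("red",(0,120,60),(8,255,255)),("red2",(172,120,60),(180,255,255))):
        q=px(cv2.inRange(hsv,lo,hi))
        if len(q):
            r=ray(K,T,q.mean(0),31)[0,:2]-C;print(n,len(q),"r",np.hypot(*r),"ang",np.arctan2(r[1],r[0]))
    # pointer stripe: white px on the black grip, inside 22 mm at height 72
    q=px(white);r=ray(K,T,q,72)[:,:2]-C;k=np.hypot(*r.T)<22
    dark=cv2.erode(cv2.morphologyEx(cv2.inRange(hsv,(0,0,0),(180,255,70)),cv2.MORPH_CLOSE,np.ones((9,9))),None)
    k&=np.array([dark[b-y0,a-x0]>0 for a,b in q])
    r=r[k]
    if len(r)>3:
        vx,vy,cx,cy=cv2.fitLine(r.astype(np.float32),cv2.DIST_L2,0,.01,.01).ravel();print("stripe",len(r),"mean",r.mean(0),"bearing",np.arctan2(*r.mean(0)[::-1]),"line",np.arctan2(vy,vx))
    z=d["range_z"][y0:y1,x0:x1];v,u=np.mgrid[y0:y1,x0:x1]
    P=np.stack([(u-K[0,2])/K[0,0]*z,(v-K[1,2])/K[1,1]*z,z],-1)@T[:3,:3].T+T[:3,3]
    P=P.reshape(-1,3);P=P[(P[:,2]>66)&(P[:,2]<78)&(np.hypot(*(P[:,:2]-C).T)<30)]
    if len(P)>8:
        print("bar",len(P),P.mean(0),cv2.minAreaRect(P[:,:2].astype(np.float32)))
        vx,vy,_,_=cv2.fitLine(P[:,:2].astype(np.float32),cv2.DIST_L2,0,.01,.01).ravel();print("bar dir",np.arctan2(vy,vx))
    if crop:cv2.imwrite(crop,cv2.resize(cr[:,:,::-1],None,fx=5,fy=5,interpolation=cv2.INTER_CUBIC))
E
python3 -c "
from h import *
meas('w0.npz',(215,305,118,206),'pics/w0c.png')"
```

```text
face ((494.3486633300781, 106.635986328125), (72.78095245361328, 76.18827819824219), 162.5986785888672)
green 25 r 31.79025463219032 ang -0.42897845203172397
red 30 r 32.224937552892 ang -1.0661072817827824
stripe 8 mean [16.52655413  1.02751482] bearing 0.0620936404542014 line -0.0019632222
bar 582 [493.62539163 107.41777665  71.69969739] ((492.6001892089844, 107.69171142578125), (45.49583435058594, 13.427820205688477), 0.16871990263462067)
bar dir 0.017133087
```

View pics/w0c.png

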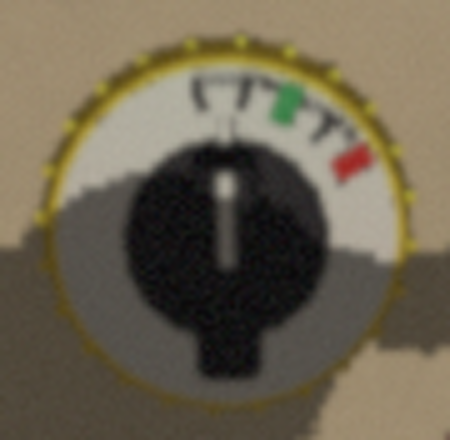

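jog_arm([
  [85, [0.038, 0, 0.45], [0, 0, -0.01]],
  [85, [0.038, 0, 0.9], [0, 0, -0.01]],
  [85, [0.038, 0, 0.9], [0, 0, -0.01]],
  [85, [0.038, 0, 0.9], [0, 0, -0.01]],
])

```text
clock: 2.65
position: [493.6, 108.0, 143.0]
ee_rot: [1.0, 0.005, 0.001, -0.0]
contact_force: [-0.9, -0.2, 0.6]
gripper_width: 84.9
grasp_force: 0.0
```

```bash
python3 - <<'E'
from bench import *
from h import *
s=read_state();d=get_image("wrist")
np.savez("w1.npz",pos=s["position"],q=s["ee_rot"],**d);print(s["position"],s["ee_rot"])
meas("w1.npz",(190,330,110,260))
E
```

```text
[493.62538084 107.97164914 143.01587821] [ 9.99986924e-01  4.90898446e-03  1.39475004e-03 -3.27781978e-04]
face ((496.17462158203125, 106.31006622314453), (69.8089599609375, 74.74272918701172), 162.9808807373047)
green 92 r 42.04201781101013 ang 0.25493154794789996
red 77 r 35.71201263088307 ang -1.741269773219896
red2 15 r 78.21474852986033 ang -2.380177029961238
bar 1061 [494.19611419 107.47420652  71.67967114] ((493.0423889160156, 107.64330291748047), (45.28927230834961, 13.503589630126953), 1.0378375053405762)
bar dir 0.022454377
```

The closer view agrees: bar centre (493.0, 107.6), top 71.7 mm and size 45×13.5 mm, matching the sizes given. I'll descend and grip.

jog_arm([
  [85, [-0.005, 0, 0.3], [0, 0, -0.005]],
  [85, [-0.005, 0, 0.6], [0, 0, -0.005]],
  [85, [-0.005, 0, 0.85], [0, 0, -0.005]],
  [85, [-0.005, 0, 0.98], [0, 0, -0.005]],
  [85, [-0.005, 0, 0.98], [0, 0, -0.005]],
  [40, [-0.005, 0, 0.98], [0, 0, -0.005]],
  [10, [-0.005, 0, 0.98], [0, 0, -0.005]],
  [5, [-0.005, 0, 0.98], [0, 0, -0.005]],
  [5, [-0.005, 0, 0.98], [0, 0, -0.005]],
  [5, [-0.005, 0, 0.98], [0, 0, -0.005]],
])

```text
clock: 3.95
position: [492.3, 106.6, 43.8]
ee_rot: [1.0, 0.006, 0.0, -0.0]
contact_force: [-1.2, 0.4, 4.1]
gripper_width: 13.0
grasp_force: 60.2
```

jog_arm([
  [5, [0, 0, 0], [0, 0, 0.07]],
  [5, [0, 0, 0], [0, 0, 0.15]],
  [5, [0, 0, 0], [0, 0, 0.23]],
  [5, [0, 0, 0], [0, 0, 0.31]],
  [5, [0, 0, 0], [0, 0, 0.39]],
  [5, [0, 0, 0], [0, 0, 0.47]],
  [5, [0, 0, 0], [0, 0, 0.54]],
  [5, [0, 0, 0], [0, 0, 0.6]],
  [5, [0, 0, 0], [0, 0, 0.6]],
])

```text
clock: 5.08
position: [492.4, 107.0, 43.7]
ee_rot: [0.953, -0.303, 0.0, -0.0]
contact_force: [-1.6, 2.3, 5.7]
gripper_width: 12.7
grasp_force: 60.4
```

jog_arm([
  [5, [0, 0, 0], [0, 0, 0.07]],
  [5, [0, 0, 0], [0, 0, 0.15]],
  [5, [0, 0, 0], [0, 0, 0.23]],
  [5, [0, 0, 0], [0, 0, 0.31]],
  [5, [0, 0, 0], [0, 0, 0.39]],
  [5, [0, 0, 0], [0, 0, 0.47]],
  [5, [0, 0, 0], [0, 0, 0.54]],
  [5, [0, 0, 0], [0, 0, 0.58]],
  [5, [0, 0, 0], [0, 0, 0.58]],
  [5, [0, 0, 0], [0, 0, 0.58]],
])

```text
clock: 6.32
position: [492.8, 107.2, 43.8]
ee_rot: [0.819, -0.574, 0.0, -0.001]
contact_force: [-2.3, 4.0, 5.7]
gripper_width: 13.0
grasp_force: 60.5
```

```bash
python3 - <<'E'
from bench import *
from h import *
s=read_state();print(s["position"],Ro.from_quat(s["ee_rot"]).as_matrix()[:2,0],s["contact_force"],s["wrist_torque"],s["joints"])
m=Ro.from_quat(s["ee_rot"]).as_matrix();print("yaw",np.arctan2(m[1,0],m[0,0]))
t=get_image("top")["img"];w=get_image("wrist")["img"]
c=cv2.resize(t[150:230,140:220],(384,384),interpolation=cv2.INTER_CUBIC)
cv2.imwrite("pics/a.png",np.hstack([c,w[:,:400]])[:,:,::-1])
E
```

```text
[492.81359655 107.21715623  43.75654077] [ 0.34207729 -0.93967167] [-2.26181243  4.03810595  5.67458758] [1.37030364 0.5689048  0.04353449] [ 5.36544125e-01  4.09021103e-01 -5.18211958e-01 -2.25134130e-04
 -6.41445985e-01 -1.87237708e-01]
yaw -1.221669610578621
```

View pics/a.png

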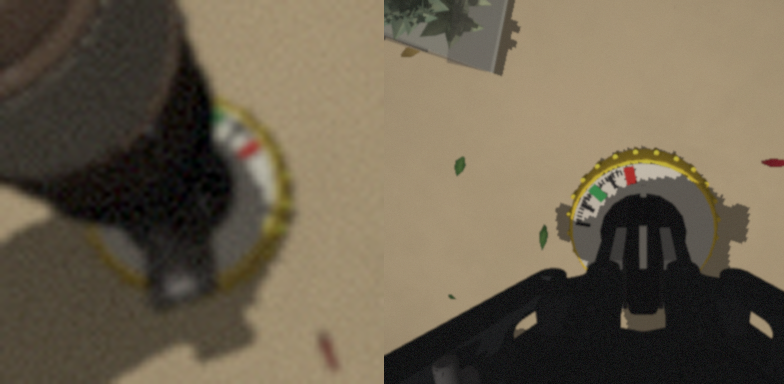

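The wrist view shows the pointer (straight up at about x=643) past the red mark (630,175), so the dial is near 1.38. Now I'll turn it back 45° to green.

jog_arm([
  [5, [0, 0, 0], [0, 0, -0.08]],
  [5, [0, 0, 0], [0, 0, -0.17]],
  [5, [0, 0, 0], [0, 0, -0.26]],
  [5, [0, 0, 0], [0, 0, -0.36]],
  [5, [0, 0, 0], [0, 0, -0.46]],
  [5, [0, 0, 0], [0, 0, -0.56]],
  [5, [0, 0, 0], [0, 0, -0.65]],
  [5, [0, 0, 0], [0, 0, -0.72]],
  [5, [0, 0, 0], [0, 0, -0.75]],
  [5, [0, 0, 0], [0, 0, -0.75]],
])

```text
clock: 7.68
position: [492.4, 106.8, 43.7]
ee_rot: [0.976, -0.216, 0.0, -0.0]
contact_force: [-2.4, 4.0, 6.9]
gripper_width: 12.9
grasp_force: 60.8
```

jog_arm([
  [20, [0, 0, 0], [0, 0, 0]],
  [60, [0, 0, 0], [0, 0, 0]],
  [85, [0, 0, 0], [0, 0, 0]],
  [85, [0, 0, 0], [0, 0, 0]],
  [85, [0, 0, 0], [0, 0, 0]],
  [85, [0, 0, -0.3], [0, 0, 0]],
  [85, [0, 0, -0.7], [0, 0, 0]],
  [85, [0, 0, -1], [0, 0, 0]],
  [85, [0, 0, -1], [0, 0, 0]],
  [85, [0, 0, -1], [0, 0, 0]],
])

```text
clock: 8.93
position: [491.5, 106.2, 142.7]
ee_rot: [0.976, -0.217, -0.001, 0.0]
contact_force: [-0.8, 0.5, 0.5]
gripper_width: 85.5
grasp_force: 0.0
```

```bash
python3 - <<'E'
from bench import *
from h import *
s=read_state();d=get_image("wrist");m=Ro.from_quat(s["ee_rot"]).as_matrix();print(s["position"],s["contact_force"],s["gripper_width"],"yaw",np.arctan2(m[1,0],m[0,0]))
np.savez("w2.npz",pos=s["position"],q=s["ee_rot"],**d)
meas("w2.npz",(190,330,110,260))
cv2.imwrite("pics/b.png",d["img"][:,:,::-1])
E
```

```text
[491.45537084 106.22446699 142.66921787] [-0.84281167  0.49778682  0.47220139] 85.4734365755922 yaw -0.4380287113833672
face ((495.7545166015625, 105.85525512695312), (70.40509033203125, 75.46456909179688), 163.2113800048828)
green 97 r 40.89849634193076 ang 0.20550802330843787
red 58 r 30.98751952783097 ang -1.0943541414143187
bar 1094 [493.99024634 106.54580361  71.61817622] ((492.6861572265625, 107.32939147949219), (13.738235473632812, 46.02952575683594), 65.21922302246094)
bar dir -0.42773518
```

View pics/b.png

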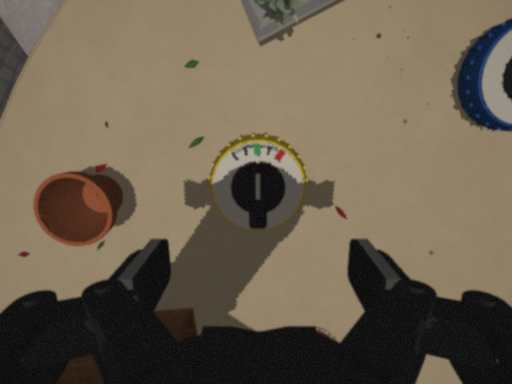

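The view shows the pointer bar at (258,185), aligned with the green mark at (257,149). The bar's measured angle of -0.43 agrees with the green mark at -0.436. The gripper is clear of the timer, so I'm handing in.

```bash
python3 -c "
from bench import *
print(job_done())"
```

```text
the job is handed in; nothing more can be done
None
```

I wound the yellow timer past the red top mark (to about 1.38 rad), turned it back to the green ten-minute mark and let go. The blue timer was never touched, and the job was handed in after about 9 s of the 32 s allowed.

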